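# Find the tired spring mount of the vacuum pump and push its tag down

### The job

The vacuum pump has been lifted off its three spring mounts, and one of them has gone soft. With the closed fingertips press the three rubber pads one at a time, from the robot's left to its right, each about half way down, and let each come up again; then push the metal tag of the softest mount right down flat, to mark that mount for replacement. Leave the other two tags standing, press with no more than hand force, and do not pick up or shift the loose things lying about.

Things in the scene. Friction and masses are not known exactly. Their poses are not given: they have to be found in the camera images.
- plate: Fixed aluminium base plate, 180 (x) x 400 (y) x 15 mm thick, on the bench, turned up to 0.4 rad; origin at the centre of its underside, +y along the row of mounts to the robot's left, -x towards the robot. Three spring mounts are bolted on it in a row, about 115 mm apart; a soft, a firm and a hard spring that look alike stand in them in an order that is different each time and not told.
- mount_left: The left spring mount of the row, seen from the robot: dark steel foot 145 x 72 x 5 mm, coil spring, grey cup 50 mm across, black rubber pad (flat disc 44 mm across), its top 58 mm above the origin at rest. Origin on the spring's axis at the foot's underside (15 mm above the bench); axes as the plate's. Its tag is hinged 45 mm from the axis towards -x, pin along y, 10 mm above the origin.
- tag_left_end (a point): Point on the upper face of the metal tag of the left mount, 34 mm from the hinge pin, on its centre line (tag 34 mm wide, 3 mm thick, with a round end 51 mm from the pin); moves with it. The tag slopes up away from its mount, towards the robot.
- tag_left (a joint): Angle this tag is pushed down, rad: starts at 0 to 0.08, raised about 30 degrees; 0.55 is level, on its stop. Level, its pressing point (point) is 79 mm from the spring's axis towards mount -x and its upper face 11.5 mm above the mount's origin. Stiff hinge: it stays where left and takes 1 to 2 N near its end, pushed straight down.
- pad_left (a point): Centre of the top of the left mount's pad at rest (fixed point, does not follow the pad). Pads travel straight down 12 mm and spring back. All begin to give at about 1 N; half way (6 mm) they take between 3.5 and 11 N, the softest little more than half of what the next softest takes.
- mount_middle: The middle spring mount of the row, seen from the robot: dark steel foot 145 x 72 x 5 mm, coil spring, grey cup 50 mm across, black rubber pad (flat disc 44 mm across), its top 58 mm above the origin at rest. Origin on the spring's axis at the foot's underside (15 mm above the bench); axes as the plate's. Its tag is hinged 45 mm from the axis towards -x, pin along y, 10 mm above the origin.
- tag_middle_end (a point): Point on the upper face of the metal tag of the middle mount, 34 mm from the hinge pin, on its centre line (tag 34 mm wide, 3 mm thick, with a round end 51 mm from the pin); moves with it. The tag slopes up away from its mount, towards the robot.
- tag_middle (a joint): Angle this tag is pushed down, rad: starts at 0 to 0.08, raised about 30 degrees; 0.55 is level, on its stop. Level, its pressing point (point) is 79 mm from the spring's axis towards mount -x and its upper face 11.5 mm above the mount's origin. Stiff hinge: it stays where left and takes 1 to 2 N near its end, pushed straight down.
- pad_middle (a point): Centre of the top of the middle mount's pad at rest (fixed point, does not follow the pad). Pads travel straight down 12 mm and spring back. All begin to give at about 1 N; half way (6 mm) they take between 3.5 and 11 N, the softest little more than half of what the next softest takes.
- mount_right: The right spring mount of the row, seen from the robot: dark steel foot 145 x 72 x 5 mm, coil spring, grey cup 50 mm across, black rubber pad (flat disc 44 mm across), its top 58 mm above the origin at rest. Origin on the spring's axis at the foot's underside (15 mm above the bench); axes as the plate's. Its tag is hinged 45 mm from the axis towards -x, pin along y, 10 mm above the origin.
- tag_right_end (a point): Point on the upper face of the metal tag of the right mount, 34 mm from the hinge pin, on its centre line (tag 34 mm wide, 3 mm thick, with a round end 51 mm from the pin); moves with it. The tag slopes up away from its mount, towards the robot.
- tag_right (a joint): Angle this tag is pushed down, rad: starts at 0 to 0.08, raised about 30 degrees; 0.55 is level, on its stop. Level, its pressing point (point) is 79 mm from the spring's axis towards mount -x and its upper face 11.5 mm above the mount's origin. Stiff hinge: it stays where left and takes 1 to 2 N near its end, pushed straight down.
- pad_right (a point): Centre of the top of the right mount's pad at rest (fixed point, does not follow the pad). Pads travel straight down 12 mm and spring back. All begin to give at about 1 N; half way (6 mm) they take between 3.5 and 11 N, the softest little more than half of what the next softest takes.
- spanner: Loose steel spanner, 160 mm long, lying flat on the bench beyond the plate; origin at the underside of its middle. Bystander.
- flask: Loose small amber bottle with a red cap, 56 mm across, 85 mm tall, standing left of the plate; origin at the centre of its underside. Bystander.
- beaker: Loose open steel beaker, 64 mm across, 60 mm tall, standing right of the plate; origin at the centre of its underside. Bystander.
- nut: Loose brass thumb nut, 24 mm across, 13 mm tall, standing on the plate between two mounts towards the far edge; origin at the centre of its underside. Bystander.

How it is judged:
By the outcome, as a careful person would: the job done as asked, in the order asked, and still so for the second after the job is handed in, with the robot touching nothing.
It also fails if it takes over 51 s, if anything falls off the work surface, if the arm or the gripper's body presses on something with over 40 N, if the wrist force passes 120 N, or if a joint passes its speed limit or range.

### The arm

A 6-joint arm with a two-finger parallel gripper is mounted at the origin on the work surface. World frame = base frame: x ahead of the robot, y to its left, z up, the work surface at z = 0. Lengths are in m, angles in degrees, forces in N, time in s.
With the tool pointing down it reaches from about 0.4 to 0.825 m from the base axis. Payload 7 kg.
Tool frame: the origin (TCP) lies midway between the tips of the shut fingers; the grasp point (between the pads) lies 19 mm behind it; z points along the fingers, y is the direction in which the jaws open and shut (so a half turn about z gives the same grasp; the last joint's range is limited). The gripper opens to 88 mm and grips with 3 to 60 N. Pads are 19 mm wide; open, the fingers measure 130 mm over their backs; the gripper's body (78 mm by 193 mm) begins 47 mm behind the grasp point.
Start: joints at [-58.722, 20.546, 0.682, 0, -70.136, -16.507], TCP at [0.172, -0.653, 0.192] pointing down, gripper open.
Joint ranges: [-176.03, 176.03], [-82.01, 121.73], [-58.28, 71.71], [-173.87, 95.51], [-174.79, -0.11], [-173.66, 173.66]. Speed limits (degrees/s): [136.94, 136.94, 172.46, 180, 180, 180].

### API

Orientations are given as [roll, pitch, yaw] about the fixed x, y, z axes, in that order (R = Rz(yaw) Ry(pitch) Rx(roll)).
In Python, from plant import r gives the robot as it stands. The module is installed in compiled form; this text tells all that it offers.
- The arm moves only by the tool send_rows, never from a script. Its argument "motion" is a list of rows, each an object with "travel": the shift along the tool's x, y, z in m, a list of three; "spin": the turn about the tool's z in degrees. In form: [{"travel": [tx, ty, tz], "spin": spin}, ...]. A call has 1 to 5 rows; each row shifts and turns the pose as measured when the row begins, along the tool's axes as they then stand; what a row does not reach is not made up. A row lasts 1/12 s, in which the tool goes at most 41.7 mm and 7.16 degrees, less where a joint would pass 70% of its speed; a pose out of reach is approached as far as the arm can. A call is refused whole if a number of a shift passes 0.0417 or a number of a turn 7.16, either way. A call with a gripper value outside its range is refused whole. "gripper" is the gripper command: -1 is shut, 1 is fully open, values between are in proportion, set as the call begins (left out, the last holds). The fingers move at their own pace and stop on an object; "squeeze" is the grip in N (left out, the last holds). Time passes only in rows, so rows that do not move let the fingers close. It gives the time, the measured TCP pose, the force and the opening at its end, in the units of the state.
- r.get_state(): the state, without advancing time (a new reading comes with each control period).
- r.capture(name): name is "side" or "top"; returns (picture, depth): 420x560x3 uint8, blue, green, red; 420x560 float32, m along the optical axis (not along the pixel's ray), 0 where there is no reading.
- r.get_calibration(name): a dict with "fov_y" (degrees; the focal length in pixels is half the picture's height over the tangent of half this angle, whatever the lens; pixels are square), "cx", "cy" (the principal point, pixels), "origin" and "orientation" of the camera in the world. Camera axes: x right, y down, z forward; pixel columns grow to the right and rows downward; lengths in m; the calibration is good to about 2 mm. A picture is of the moment at which its call begins. get_calibration takes no time and is no camera call.
- r.close_job(): hands the job in, once; it reports no verdict.
Trained networks look in the newest picture that a camera, given by its name, has taken for a name from the list of things; names that differ only in an ending like _2 or _b are one class to them, and where a whole thing is asked for, a point or a joint stands for the part that bears it (a point fixed in the world has none). Each returns a list of dicts, best first, with "conf" (0 to 1); they miss things now and then, are a little off and sometimes report something else, mostly with a low value. They report only what shows in the picture. A call takes as long as a camera call.
- r.boxes_of(camera, target): "at" ([x, y, z] in m, in the coordinates of the camera as it stood for that picture, good to about 4 mm: the middle of the surface that is visible of it).
- r.pinpoint(camera, target): "at" ([x, y, z] in m, in the coordinates of the camera as it stood for that picture, good to about 4 mm: a listed point, or the origin of a listed thing).
The state is a dict: "time_s": time; "joints": joint angles; "qd": joint speeds; "joint_torque": joint torques, N m; "tcp_pos": TCP position; "eef_rot": TCP orientation; "contact_force": force on the tool from outside, world axes, zero at the start; "moment": the same for the moment, N m; "gripper_width": finger opening in m.
Only numpy, scipy, OpenCV 4.12 (cv2) and the standard library are available. Lean on these libraries where they do the work, as an engineer would, in place of code of your own. Each camera call takes 0.05 s, during which the arm holds its last target. There are 200 camera calls.

## Working session

There is one attempt and no reset: what is moved stays moved. The work goes in short steps, Python scripts to look and compute and a tool call to move; the robot and the scene stay as the last step left them, time stands still between calls to the robot, and variables do not carry over. Pictures are saved under pics/ and viewed, about 8 in all and at most 12, crops included, and the job is handed in when it is done.

Besides the shell and the picture viewer there is one more tool, called after "Request:" as name(argument=value, ...) on one line, values as JSON. send_rows: Moves the arm, as the interface text tells. Its arguments: {"type":"object","properties":{"motion":{"type":"array"},"gripper":{"type":"number"},"squeeze":{"type":"number"}},"required":["motion"]}

```bash
mkdir -p pics; cat > h.py <<'E'
import numpy as np, cv2
from scipy.spatial.transform import Rotation as R
from plant import r
def cam(n):
    c=r.get_calibration(n); o=np.array(c["orientation"],float)
    M=R.from_euler('xyz',o,degrees=True).as_matrix() if o.shape==(3,) else o
    return c,M,np.array(c["origin"])
def w(n,p):
    c,M,o=cam(n); return M@np.array(p)+o
def pp(n,t,f="pinpoint"):
    return [(round(d["conf"],2),w(n,d["at"]).round(4)) for d in getattr(r,f)(n,t)][:3]
E
python3 - <<'E'
from h import *
print(r.get_state())
for n in("side","top"):
    print(r.get_calibration(n)); p,d=r.capture(n); cv2.imwrite(f"pics/{n}0.png",p); np.save(n+"0.npy",d)
    for t in("plate","pad_left","pad_middle","pad_right","mount_left","mount_middle","mount_right","tag_left_end","tag_middle_end","tag_right_end"): print(n,t,pp(n,t))
E
```

```text
{'time_s': 0.0, 'joints': array([-5.87232915e+01,  2.05894039e+01,  6.32741419e-01, -2.11318900e-02,
       -7.01339958e+01, -1.65089175e+01]), 'qd': array([-0.00891185, -0.09240041,  0.02467225,  0.0539143 ,  0.06345898,
        0.00250099]), 'joint_torque': array([-1.02944472e-03, -5.82719135e+01,  2.93062520e+01,  6.99750960e+00,
        7.18108247e-03, -1.74042757e-04]), 'tcp_pos': array([ 0.17191787, -0.65217301,  0.19073462]), 'eef_rot': array([ 1.79907434e+02, -6.71810153e-03, -1.65239400e+02]), 'contact_force': array([ 0.29066071, -0.18623368,  0.77862473]), 'moment': array([ 0.00606183, -0.00083355,  0.00351238]), 'gripper_width': 0.08792435445217546}
{'fov_y': 49.179310015704026, 'cx': 284.2847142373006, 'cy': 202.7812061703149, 'origin': array([0.14859556, 0.49034532, 0.86065246]), 'orientation': array([-1.41223706e+02,  1.14856762e-01, -1.35002613e+02])}
side plate [(0.76, array([ 0.5326, -0.0127,  0.0007]))]
side pad_left [(0.91, array([0.5318, 0.1034, 0.0707]))]
side pad_middle [(0.69, array([ 0.5588, -0.0127,  0.0708])), (0.42, array([ 0.5766, -0.1256,  0.0726]))]
side
[... 1076 characters left out ...]
772]))]
top pad_middle [(0.84, array([ 0.5606, -0.0153,  0.0722])), (0.34, array([0.5304, 0.1015, 0.0125]))]
top pad_right [(0.72, array([ 0.5774, -0.1233,  0.0777]))]
top mount_left [(0.58, array([0.5341, 0.1001, 0.013 ])), (0.43, array([0.4621, 0.0842, 0.0453]))]
top mount_middle [(0.58, array([ 0.5583, -0.013 ,  0.0185]))]
top mount_right [(0.6, array([ 0.5798, -0.1258,  0.015 ]))]
top tag_left_end [(0.8, array([0.4651, 0.0873, 0.0488])), (0.63, array([ 0.5346,  0.267 , -0.0023]))]
top tag_middle_end [(0.57, array([ 0.5393, -0.0149, -0.0017])), (0.47, array([ 0.4871, -0.0308,  0.0407]))]
top tag_right_end [(0.54, array([ 0.5033, -0.1444,  0.0425])), (0.4, array([0.4637, 0.084 , 0.0471]))]
```

View pics/top0.png

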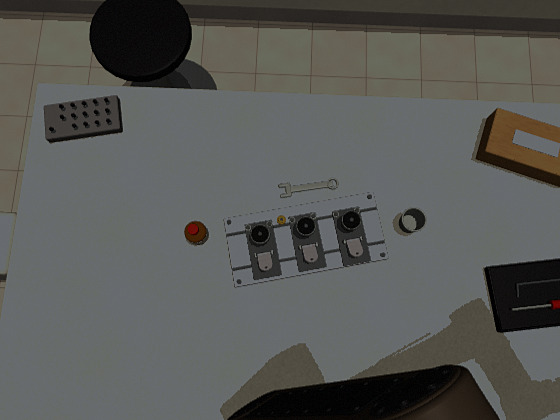

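View pics/side0.png

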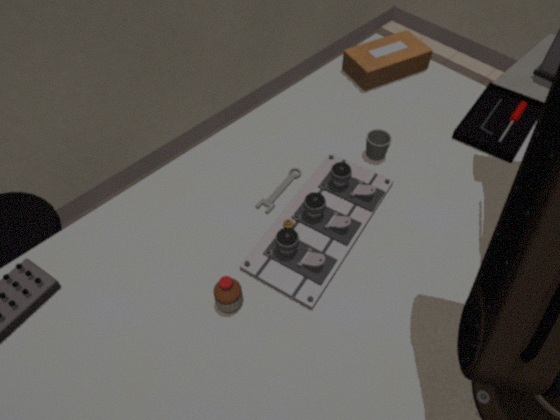

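```bash
python3 - <<'E'
from h import *
P=dict(L=(.532,.102),M=(.560,-.0135),R=(.578,-.125))
for n in("side","top"):
    c,M,o=cam(n); d=np.load(n+"0.npy"); f=210/np.tan(np.radians(c["fov_y"]/2))
    v,u=np.mgrid[:420,:560]; X=np.dstack([(u-c["cx"])/f*d,(v-c["cy"])/f*d,d])@M.T+o
    X=X[d>0]
    for k,p in P.items():
        m=(np.hypot(X[:,0]-p[0],X[:,1]-p[1])<.04)&(abs(X[:,2]-.073)<.006)
        q=X[m]; print(n,k,m.sum(),((q.max(0)+q.min(0))/2).round(4),q.mean(0).round(4),np.median(q[:,2]).round(4))
    q=X[(abs(X[:,2])<.008)&(X[:,0]>.3)&(X[:,0]<.42)]; print("bench",np.median(q[:,2]))
s=r.get_state();Rt=R.from_euler('xyz',s["eef_rot"],degrees=True).as_matrix()
print(Rt.round(3), Rt.T@(np.array([.532,.102,.19])-s["tcp_pos"]))
E
```

```text
side L 346 [0.5308 0.1015 0.0715] [0.5303 0.1028 0.0719] 0.0723
side M 282 [ 0.5552 -0.0107  0.072 ] [ 0.5552 -0.0097  0.0721] 0.0723
side R 246 [ 0.5753 -0.1243  0.0721] [ 0.5749 -0.1223  0.072 ] 0.0721
bench 0.00010866073515441999
top L 291 [0.5344 0.0998 0.073 ] [0.5343 0.0991 0.073 ] 0.0731
top M 289 [ 0.5593 -0.0134  0.073 ] [ 0.5587 -0.0133  0.0731] 0.0733
top R 280 [ 0.5793 -0.1253  0.073 ] [ 0.578  -0.1259  0.0733] 0.0737
bench 0.0009488806552321316
[[-0.967 -0.255 -0.   ]
 [-0.255  0.967  0.   ]
 [ 0.     0.    -1.   ]] [-0.54043451  0.63793663  0.00167663]
```

Request:
send_rows(motion=[{"travel": [-0.026, 0.031, 0], "spin": 0}, {"travel": [-0.026, 0.031, 0], "spin": 0}, {"travel": [-0.026, 0.031, 0], "spin": 0}, {"travel": [-0.026, 0.031, 0], "spin": 0}, {"travel": [-0.026, 0.031, 0], "spin": 0}], gripper=-1, squeeze=20)

```text
time_s: 1.52
tcp_pos: [0.257, -0.4694, 0.1876]
eef_rot: [179.8, -0.2, -165.8]
contact_force: [1.0, 0.2, 0.3]
gripper_width: 0.0599
```

Request:
send_rows(motion=[{"travel": [-0.026, 0.031, 0], "spin": 0}, {"travel": [-0.026, 0.031, 0], "spin": 0}, {"travel": [-0.026, 0.031, 0], "spin": 0}, {"travel": [-0.026, 0.031, 0], "spin": 0}, {"travel": [-0.026, 0.031, 0], "spin": 0}])

```text
time_s: 1.93
tcp_pos: [0.3459, -0.2807, 0.1886]
eef_rot: [180.0, -0.0, -165.9]
contact_force: [1.8, -0.1, -0.1]
gripper_width: 0.0265
```

Request:
send_rows(motion=[{"travel": [-0.026, 0.031, 0], "spin": 0}, {"travel": [-0.026, 0.031, 0], "spin": 0}, {"travel": [-0.026, 0.031, 0], "spin": 0}, {"travel": [-0.026, 0.031, 0], "spin": 0}, {"travel": [-0.026, 0.031, 0], "spin": 0}])

```text
time_s: 2.35
tcp_pos: [0.435, -0.092, 0.1916]
eef_rot: [-179.9, 0.4, -165.8]
contact_force: [0.4, -0.6, 0.0]
gripper_width: 0.0003
```

Request:
send_rows(motion=[{"travel": [-0.026, 0.031, 0], "spin": 2.7}, {"travel": [-0.027, 0.031, 0], "spin": 0}, {"travel": [-0.027, 0.031, 0], "spin": 0}, {"travel": [-0.027, 0.031, 0], "spin": 0}, {"travel": [-0.027, 0.031, 0], "spin": 0}])

```text
time_s: 2.77
tcp_pos: [0.5327, 0.092, 0.1958]
eef_rot: [180.0, 0.8, -168.5]
contact_force: [0.3, -0.2, 1.1]
gripper_width: 0.0001
```

Request:
send_rows(motion=[{"travel": [0, 0, 0.03], "spin": 0}, {"travel": [0, 0, 0.03], "spin": 0}, {"travel": [0, 0, 0.02], "spin": 0}, {"travel": [0, 0, 0], "spin": 0}, {"travel": [0, 0, 0], "spin": 0}])

```text
time_s: 3.18
tcp_pos: [0.5402, 0.1021, 0.1144]
eef_rot: [180.0, 1.1, -168.0]
contact_force: [0.2, 0.1, 0.8]
gripper_width: 0.0004
```

```bash
cat > d.py <<'E'
import sys
from h import *
g=np.array([float(a) for a in sys.argv[1:4]]); s=r.get_state()
Rt=R.from_euler('xyz',s["eef_rot"],degrees=True).as_matrix()
print(s["time_s"],s["tcp_pos"].round(4),s["eef_rot"].round(2),s["contact_force"].round(2)); print("tool delta",(Rt.T@(g-s["tcp_pos"])).round(4))
E
python3 d.py .532 .1012 .08
python3 - <<'E'
from h import *
for n in("side","top"):
    p,d=r.capture(n); cv2.imwrite(f"pics/{n}1.png",p)
    c,M,o=cam(n);f=210/np.tan(np.radians(c["fov_y"]/2));q=M.T@(np.array([.532,.1012,.08])-o);u,v=int(q[0]/q[2]*f+c["cx"]),int(q[1]/q[2]*f+c["cy"]);print(u,v)
    cv2.imwrite(f"pics/{n}1c.png",cv2.resize(p[max(v-60,0):v+60,u-60:u+60],(480,480)))
a,b=[cv2.imread(f"pics/{n}1c.png") for n in("side","top")]; cv2.imwrite("pics/c1.png",cv2.resize(np.hstack([a,b]),(800,400)))
E
```

```text
3.1833 [0.5402 0.1021 0.1144] [ 179.96    1.13 -167.98] [0.16 0.08 0.84]
tool delta [0.0088 0.0008 0.0342]
286 233
258 233
```

View pics/c1.png

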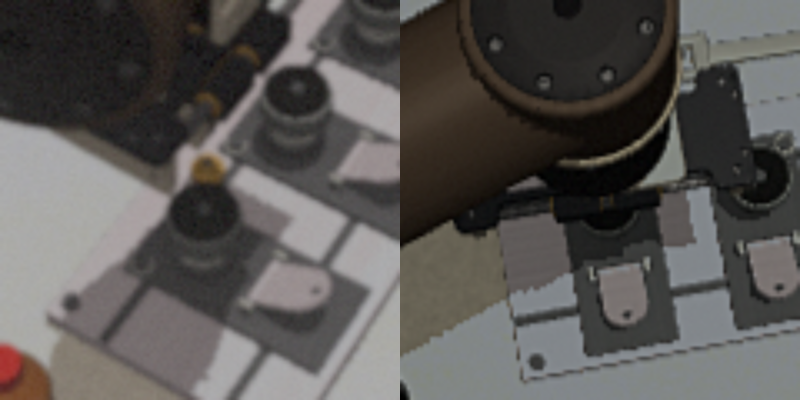

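Request:
send_rows(motion=[{"travel": [0.009, 0, 0.012], "spin": 0.5}, {"travel": [0, 0, 0.006], "spin": 0}, {"travel": [0, 0, 0], "spin": 0}])

```text
time_s: 3.53
tcp_pos: [0.5349, 0.1008, 0.1017]
eef_rot: [179.8, 1.7, -168.5]
contact_force: [0.0, 0.4, 0.5]
gripper_width: 0.0003
```

```bash
python3 d.py .532 .1012 .08
python3 - <<'E'
from h import *
T=r.get_state()["tcp_pos"]; out=[]
for n in("side","top"):
    p,d=r.capture(n)
    c,M,o=cam(n);f=210/np.tan(np.radians(c["fov_y"]/2))
    def pr(g): q=M.T@(np.array(g)-o);return (q[0]/q[2]*f+c["cx"],q[1]/q[2]*f+c["cy"])
    u,v=map(int,pr(T)); s=8; cr=cv2.resize(p[v-25:v+25,u-25:u+25],(400,400),interpolation=cv2.INTER_CUBIC)
    cr=cv2.convertScaleAbs(cr,alpha=1.8)
    for g,col in((T,(0,0,255)),((.532,.1012,.073),(0,255,0))):
        a,b=pr(g); cv2.circle(cr,(int((a-u+25.)*s),int((b-v+25.)*s)),4,col,-1)
    out.append(cr)
    vv,uu=np.mgrid[:420,:560]; X=np.dstack([(uu-c["cx"])/f*d,(vv-c["cy"])/f*d,d])@M.T+o; X=X[d>0]
    m=(np.hypot(X[:,0]-T[0],X[:,1]-T[1])<.06)&(X[:,2]>.085)&(X[:,2]<.13); q=X[m]; q=q[np.argsort(q[:,2])][:8]; print(n,q.round(3).tolist())
cv2.imwrite("pics/c2.png",np.hstack(out))
E
```

```text
3.5333 [0.5349 0.1008 0.1017] [ 179.81    1.66 -168.54] [0.   0.4  0.53]
tool delta [0.0034 0.0009 0.0216]
side []
top []
```

View pics/c2.png

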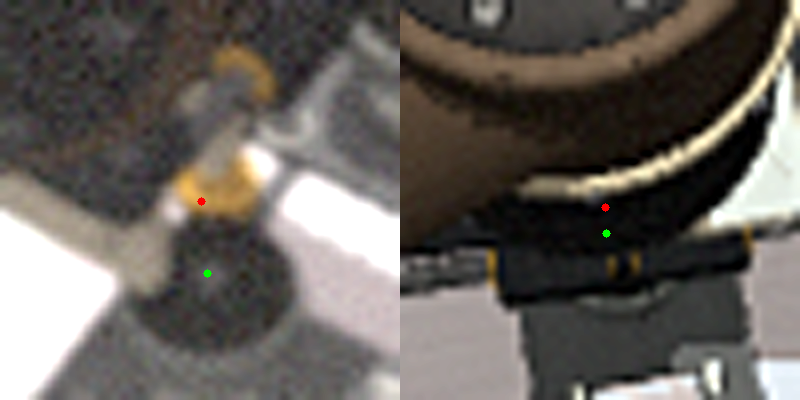

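```bash
python3 - <<'E'
from h import *
T=r.get_state()["tcp_pos"]
n="side";p,d=r.capture(n)
c,M,o=cam(n);f=210/np.tan(np.radians(c["fov_y"]/2))
q=M.T@(T-o);u0,v0=int(q[0]/q[2]*f+c["cx"]),int(q[1]/q[2]*f+c["cy"])
for a,b in((140,265),(150,240),(100,215),(230,140),(205,190),(170,210),(195,100),(260,165),(170,150),(110,150),(210,60),(240,80)):
    u,v=u0-25+a//8,v0-25+b//8; print((a,b),(M@np.array([(u-c["cx"])/f*d[v,u],(v-c["cy"])/f*d[v,u],d[v,u]])+o).round(3),p[v,u], (d[v,u]))
E
```

```text
(140, 265) [0.481 0.178 0.21 ] [83 90 96] 0.79242027
(150, 240) [0.473 0.182 0.231] [73 80 86] 0.770976
(100, 215) [0.483 0.187 0.237] [39 41 40] 0.7690674
(230, 140) [0.518 0.113 0.16 ] [58 63 67] 0.8763091
(205, 190) [0.581 0.058 0.027] [ 49  90 111] 1.0326312
(170, 210) [0.475 0.173 0.232] [86 89 97] 0.7751934
(195, 100) [0.526 0.116 0.171] [56 61 68] 0.8702236
(260, 165) [0.579 0.038 0.021] [132 142 153] 1.0451648
(170, 150) [0.479 0.17  0.247] [38 34 37] 0.7667807
(110, 150) [0.358 0.299 0.483] [33 39 43] 0.47178316
(210, 60) [0.346 0.291 0.504] [28 29 40] 0.45365417
(240, 80) [0.495 0.131 0.219] [53 56 57] 0.81278497
```

```bash
python3 - <<'E'
from h import *
s=r.get_state();T=s["tcp_pos"];print(T,s["gripper_width"],s["joints"].round(2))
for n in("side","top"):
    p,d=r.capture(n)
    c,M,o=cam(n);f=210/np.tan(np.radians(c["fov_y"]/2))
    vv,uu=np.mgrid[:420,:560]; X=np.dstack([(uu-c["cx"])/f*d,(vv-c["cy"])/f*d,d])@M.T+o
    m=(d>0)&(np.hypot(X[...,0]-T[0],X[...,1]-T[1])<.15)&(X[...,2]>.09); q=X[m]; ix=np.c_[uu[m],vv[m]]
    k=np.argsort(q[:,2])[:60:3]
    for i in k: print(n,q[i].round(3),ix[i])
    if n=="side":
        cv2.imwrite("pics/c3.png",cv2.convertScaleAbs(cv2.resize(p[130:290,200:400],(800,640)[:2],interpolation=cv2.INTER_CUBIC)[:600],alpha=1.8))
    print("nodepth",(d==0).sum())
E
```

```text
[0.53527939 0.10100444 0.10216079] 0.0004031894435228462 [  31.62   11.71  -24.56    0.5   -52.07 -110.47]
side [0.523 0.096 0.139] [292 217]
side [0.519 0.112 0.141] [288 222]
side [0.52  0.113 0.142] [287 222]
side [0.52  0.108 0.145] [289 220]
side [0.52  0.114 0.146] [287 221]
side [0.524 0.095 0.147] [292 214]
side [0.522 0.114 0.148] [286 220]
side [0.518 0.113 0.15 ] [288 220]
side [0.52  0.114 0.152] [287 219]
side [0.522 0.1   0.154] [291 214]
side [0.518 0.11  0.156] [289 217]
side [0.519 0.11  0.159] [289 216]
side [0.526 0.118 0.17 ] [283 213]
side [0.522 0.117 0.173] [285 213]
side [0.517 0.119 0.185] [286 211]
side [0.513 0.011 0.201] [327 176]
side [0.502 0.182 0.202] [267 230]
side [0.51  0.012 0.203] [328 176]
side [0.497 0.182 0.204] [269 231]
side [0.524 0.188 0.204] [256 224]
nodepth 966
top [0.511 0.009 0.204] [298 235]
top [0.497 0.083 0.208] [264 240]
top [0.499 0.07  0.21 ] [270 239]
top [0.493 0.098 0.211] [257 241]
top [0.501 0.062 0.213] [274 238]
top [0.49  0.115 0.213] [249 242]
top [0.513 0.038 0.215] [285 233]
top [0.5   0.088 0.215] [262 238]
top [0.502 0.092 0.215] [260 237]
top [0.512 0.005 0.216] [300 234]
top [0.512 0.047 0.216] [281 233]
top [0.489 0.12  0.217] [247 242]
top [0.515 0.036 0.217] [286 232]
top [0.492 0.152 0.217] [232 240]
top [0.492 0.107 0.218] [253 241]
top [0.514 0.038 0.218] [285 232]
top [0.496 0.155 0.218] [231 238]
top [0.493 0.133 0.218] [241 240]
top [0.492 0.143 0.218] [236 240]
top [0.511 0.053 0.218] [278 233]
nodepth 973
```

View pics/c3.png

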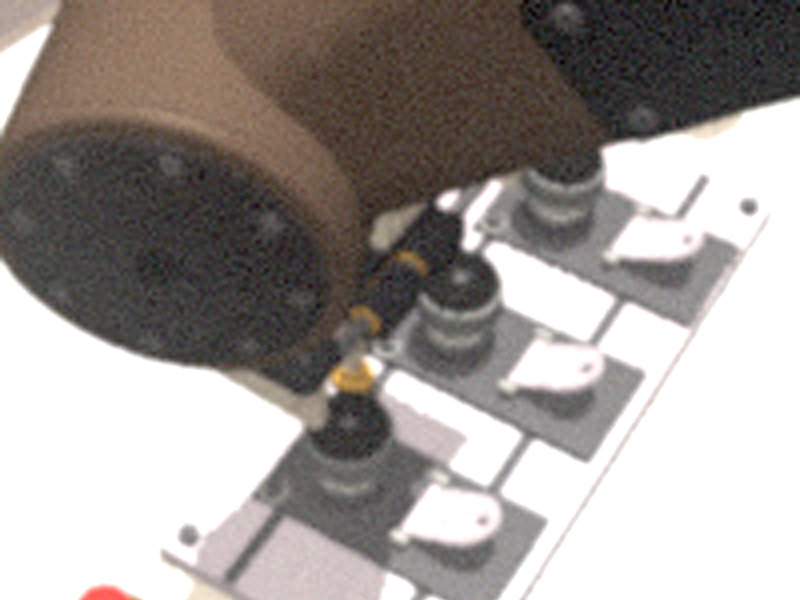

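Request:
send_rows(motion=[{"travel": [0.003, 0, 0.012], "spin": 0}, {"travel": [0, 0, 0.006], "spin": 0}, {"travel": [0, 0, 0], "spin": 0}])

```text
time_s: 4.03
tcp_pos: [0.5342, 0.1011, 0.0849]
eef_rot: [179.8, 1.8, -168.5]
contact_force: [-0.4, -1.0, -0.3]
gripper_width: 0.0006
```

```bash
python3 d.py .532 .1012 .08; python3 - <<'E'
from h import *
s=r.get_state();T=s["tcp_pos"]
for n in("side",):
    p,d=r.capture(n)
    c,M,o=cam(n);f=210/np.tan(np.radians(c["fov_y"]/2))
    vv,uu=np.mgrid[:420,:560]; X=np.dstack([(uu-c["cx"])/f*d,(vv-c["cy"])/f*d,d])@M.T+o
    q=M.T@(T-o);u,v=(q[0]/q[2]*f+c["cx"],q[1]/q[2]*f+c["cy"]);print(u,v)
    for y in range(212,244,2): print(y,[tuple((X[y,x]*1000).astype(int)) for x in range(280,297,4)])
    cr=cv2.convertScaleAbs(cv2.resize(p[195:255,255:335],(800,600),interpolation=cv2.INTER_CUBIC),alpha=2.2)
    cv2.circle(cr,(int((u-255)*10),int((v-195)*10)),4,(0,0,255),-1); cv2.imwrite("pics/c4.png",cr)
E
```

```text
4.0333 [0.5342 0.1011 0.0849] [ 179.77    1.83 -168.54] [-0.37 -1.   -0.34]
tool delta [0.0023 0.0005 0.0048]
286.2801287021939 231.20842153065064
212 [(np.int64(349), np.int64(296), np.int64(499)), (np.int64(347), np.int64(293), np.int64(497)), (np.int64(148), np.int64(490), np.int64(860)), (np.int64(495), np.int64(126), np.int64(208)), (np.int64(491), np.int64(119), np.int64(206))]
214 [(np.int64(350), np.int64(295), np.int64(492)), (np.int64(347), np.int64(292), np.int64(493)), (np.int64(344), np.int64(290), np.int64(494)), (np.int64(493), np.int64(127), np.int64(205)), (np.int64(487), np.int64(123), np.int64(207))]
216 [(np.int64(350), np.int64(295), np.int64(490)), (np.int64(347), np.int64(292), np.int64(490)), (np.int64(344), np.int64(289), np.int64(490)), (np.int64(493), np.int64(127), np.int64(198)), (np.int64(486), np.int64(124), np.int64(202))]
218 [(np.int64(350), np.int64(295), np.int64(487)), (np.int64(348), np.int64(292), np.int64(485)), (np.int64(344), np.int64(290), np.int64(487)), (np.int64(490), np.int64(131), np.int64(199)), (np.int64(486), np.int64(124), np.int64(
[... 2127 characters left out ...]
[(np.int64(474), np.int64(177), np.int64(200)), (np.int64(532), np.int64(109), np.int64(71)), (np.int64(525), np.int64(104), np.int64(73)), (np.int64(518), np.int64(100), np.int64(75)), (np.int64(513), np.int64(93), np.int64(73))]
240 [(np.int64(474), np.int64(177), np.int64(194)), (np.int64(527), np.int64(114), np.int64(74)), (np.int64(521), np.int64(108), np.int64(73)), (np.int64(516), np.int64(102), np.int64(72)), (np.int64(511), np.int64(95), np.int64(69))]
242 [(np.int64(475), np.int64(176), np.int64(186)), (np.int64(524), np.int64(117), np.int64(72)), (np.int64(518), np.int64(111), np.int64(72)), (np.int64(513), np.int64(105), np.int64(71)), (np.int64(509), np.int64(96), np.int64(66))]
```

View pics/c4.png

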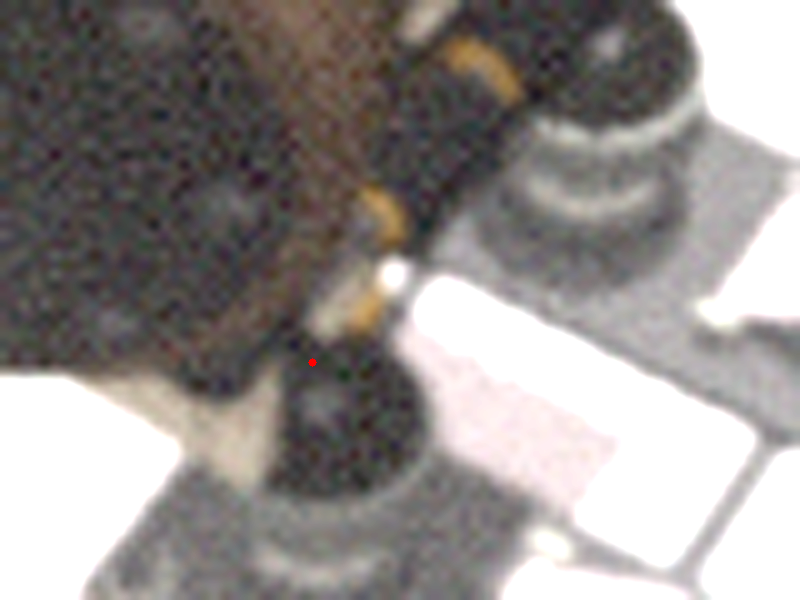

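Request:
send_rows(motion=[{"travel": [0.002, 0, 0.004], "spin": 0}, {"travel": [0, 0, 0.004], "spin": 0}, {"travel": [0, 0, 0], "spin": 0}])

```text
time_s: 4.33
tcp_pos: [0.5332, 0.1011, 0.0774]
eef_rot: [179.8, 1.9, -168.5]
contact_force: [-0.2, 0.3, -0.1]
gripper_width: 0.0002
```

Request:
send_rows(motion=[{"travel": [0, 0, 0.003], "spin": 0}, {"travel": [0, 0, 0.003], "spin": 0}])

```text
time_s: 4.5
tcp_pos: [0.5339, 0.1014, 0.0716]
eef_rot: [179.8, 2.0, -168.5]
contact_force: [0.4, -0.5, 0.5]
gripper_width: 0.0004
```

Request:
send_rows(motion=[{"travel": [0.001, 0, 0.002], "spin": 0}, {"travel": [0, 0, 0.002], "spin": 0}])

```text
time_s: 4.67
tcp_pos: [0.533, 0.1012, 0.067]
eef_rot: [179.8, 1.9, -168.5]
contact_force: [1.1, -0.6, 0.6]
gripper_width: 0.0004
```

```bash
cat > tip.py <<'E'
from h import *
s=r.get_state();T=s["tcp_pos"];print(s["time_s"],T.round(4),s["contact_force"].round(2))
n="side";p,d=r.capture(n);c,M,o=cam(n);f=210/np.tan(np.radians(c["fov_y"]/2))
vv,uu=np.mgrid[:420,:560]; X=np.dstack([(uu-c["cx"])/f*d,(vv-c["cy"])/f*d,d])@M.T+o
m=(d>0)&(np.hypot(X[...,0]-T[0],X[...,1]-T[1])<.03)&(X[...,2]>.079)&(X[...,2]<.15); q=X[m]
for z in q[np.argsort(q[:,2])][:12]: print(z.round(3))
E
python3 tip.py
```

```text
4.6667 [0.533  0.1012 0.067 ] [ 1.05 -0.57  0.61]
[0.523 0.093 0.099]
[0.521 0.098 0.103]
[0.52  0.096 0.108]
[0.522 0.094 0.109]
```

Request:
send_rows(motion=[{"travel": [0, 0, 0.005], "spin": 0}, {"travel": [0, 0, 0.005], "spin": 0}, {"travel": [0, 0, 0.004], "spin": 0}, {"travel": [0, 0, 0.002], "spin": 0}])

```text
time_s: 5.05
tcp_pos: [0.5337, 0.1014, 0.0494]
eef_rot: [179.8, 2.0, -168.5]
contact_force: [0.1, -0.1, 0.5]
gripper_width: 0.0005
```

```bash
python3 tip.py; python3 d.py .532 .1012 .045
```

```text
5.05 [0.5337 0.1014 0.0494] [ 0.12 -0.14  0.5 ]
5.1 [0.5334 0.1013 0.0491] [ 179.77    1.92 -168.51] [-0.25 -0.15 -1.23]
tool delta [0.0015 0.0001 0.004 ]
```

Request:
send_rows(motion=[{"travel": [0, 0, 0.002], "spin": 0}, {"travel": [0, 0, 0.002], "spin": 0}])

```text
time_s: 5.27
tcp_pos: [0.5337, 0.1014, 0.0448]
eef_rot: [179.8, 1.9, -168.5]
contact_force: [0.2, 0.2, 0.6]
gripper_width: 0.0002
```

Request:
send_rows(motion=[{"travel": [0, 0, 0.002], "spin": 0}, {"travel": [0, 0, 0.001], "spin": 0}])

```text
time_s: 5.43
tcp_pos: [0.5338, 0.1014, 0.0413]
eef_rot: [179.8, 1.9, -168.5]
contact_force: [0.9, 0.1, -0.3]
gripper_width: 0.0005
```

Request:
send_rows(motion=[{"travel": [0, 0, 0.002], "spin": 0}, {"travel": [0, 0, 0], "spin": 0}])

```text
time_s: 5.6
tcp_pos: [0.5338, 0.1014, 0.039]
eef_rot: [179.8, 1.9, -168.5]
contact_force: [-0.6, 0.1, 0.2]
gripper_width: 0.0004
```

Request:
send_rows(motion=[{"travel": [0, 0, 0.002], "spin": 0}])

```text
time_s: 5.68
tcp_pos: [0.5341, 0.1015, 0.0373]
eef_rot: [179.8, 1.9, -168.5]
contact_force: [-0.9, -0.1, 3.0]
gripper_width: 0.0002
```

Request:
send_rows(motion=[{"travel": [0, 0, 0.001], "spin": 0}])

```text
time_s: 5.77
tcp_pos: [0.5342, 0.1015, 0.0363]
eef_rot: [179.8, 1.9, -168.5]
contact_force: [-2.2, 0.4, 4.0]
gripper_width: 0.0004
```

Request:
send_rows(motion=[{"travel": [0, 0, 0.001], "spin": 0}])

```text
time_s: 5.85
tcp_pos: [0.5342, 0.1015, 0.0354]
eef_rot: [179.8, 1.9, -168.5]
contact_force: [-2.0, -0.0, 4.1]
gripper_width: 0.0004
```

Request:
send_rows(motion=[{"travel": [0, 0, 0.001], "spin": 0}])

```text
time_s: 5.93
tcp_pos: [0.5342, 0.1015, 0.0346]
eef_rot: [179.8, 2.0, -168.5]
contact_force: [-3.0, 0.6, 5.2]
gripper_width: 0.0005
```

Request:
send_rows(motion=[{"travel": [0, 0, 0.001], "spin": 0}])

```text
time_s: 6.02
tcp_pos: [0.5342, 0.1015, 0.0338]
eef_rot: [179.8, 2.0, -168.5]
contact_force: [-1.9, 0.0, 7.0]
gripper_width: 0.0006
```

Request:
send_rows(motion=[{"travel": [0, 0, 0.001], "spin": 0}])

```text
time_s: 6.1
tcp_pos: [0.5342, 0.1015, 0.0332]
eef_rot: [179.8, 2.0, -168.5]
contact_force: [-2.8, 0.9, 7.5]
gripper_width: 0.0005
```

Request:
send_rows(motion=[{"travel": [0, 0, 0.001], "spin": 0}])

```text
time_s: 6.18
tcp_pos: [0.5342, 0.1015, 0.0326]
eef_rot: [179.8, 2.0, -168.5]
contact_force: [-2.8, -0.1, 8.3]
gripper_width: 0.0005
```

```bash
python3 - <<'E'
from h import *
p,d=r.capture("side"); s=r.get_state(); print(s["tcp_pos"],s["contact_force"],s["time_s"])
cv2.imwrite("pics/c5.png",cv2.convertScaleAbs(cv2.resize(p[185:265,250:350],(750,600),interpolation=cv2.INTER_CUBIC),alpha=2.2))
c,M,o=cam("side");f=210/np.tan(np.radians(c["fov_y"]/2))
vv,uu=np.mgrid[:420,:560]; X=np.dstack([(uu-c["cx"])/f*d,(vv-c["cy"])/f*d,d])@M.T+o
m=(d>0)&(np.hypot(X[...,0]-.532,X[...,1]-.101)<.02)&(X[...,2]<.085);print(m.sum(),np.percentile(X[m][:,2],[10,30,50,70,90]).round(4))
E
```

```text
[0.53421482 0.10152628 0.03247748] [-3.25941011 -0.366623    7.34779906] 6.2333
46 [0.0234 0.0283 0.0298 0.0646 0.0672]
```

View pics/c5.png

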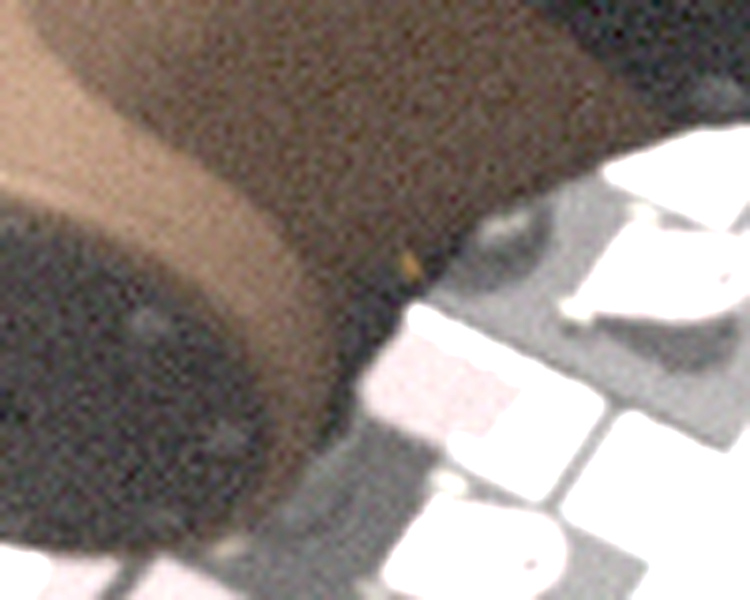

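Request:
send_rows(motion=[{"travel": [0, 0, -0.012], "spin": 0}, {"travel": [0, 0, -0.015], "spin": 0}, {"travel": [0, 0, 0], "spin": 0}])

```text
time_s: 6.48
tcp_pos: [0.534, 0.1016, 0.06]
eef_rot: [179.8, 2.0, -168.4]
contact_force: [-0.7, 1.7, 1.1]
gripper_width: 0.0007
```

Request:
send_rows(motion=[{"travel": [0, -0.028, 0], "spin": 0}, {"travel": [0, -0.028, 0], "spin": 0}, {"travel": [0, -0.028, 0], "spin": 0}, {"travel": [0, -0.02, 0], "spin": 0}, {"travel": [0, 0, 0], "spin": 0}])

```text
time_s: 6.9
tcp_pos: [0.5567, -0.0016, 0.0589]
eef_rot: [179.7, 2.2, -168.2]
contact_force: [-0.7, -0.6, -0.1]
gripper_width: 0.0005
```

```bash
python3 d.py .559 -.0132 .045
```

```text
6.9 [ 0.5567 -0.0016  0.0589] [ 179.72    2.21 -168.15] [-0.68 -0.59 -0.06]
tool delta [ 0.0006 -0.0119  0.0138]
```

Request:
send_rows(motion=[{"travel": [0, -0.01, 0], "spin": 0}, {"travel": [0, -0.002, 0.005], "spin": 0.3}, {"travel": [0, 0, 0.005], "spin": 0}, {"travel": [0, 0, 0.003], "spin": 0}])

```text
time_s: 7.23
tcp_pos: [0.5599, -0.0148, 0.044]
eef_rot: [179.7, 2.2, -168.6]
contact_force: [-0.2, 0.3, -1.1]
gripper_width: 0.0003
```

```bash
python3 d.py .559 -.0132 .041; python3 tip.py
```

```text
7.2333 [ 0.5599 -0.0148  0.044 ] [ 179.68    2.23 -168.63] [-0.24  0.26 -1.13]
tool delta [0.0007 0.0017 0.003 ]
7.2333 [ 0.5599 -0.0148  0.044 ] [-0.24  0.26 -1.13]
[ 0.548 -0.021  0.083]
[ 0.548 -0.028  0.084]
[ 0.544 -0.007  0.084]
[ 0.548 -0.031  0.084]
[ 0.545 -0.014  0.085]
[ 0.549 -0.022  0.085]
[ 0.543 -0.003  0.085]
[ 0.544 -0.01   0.086]
[ 0.546 -0.015  0.086]
[ 0.546 -0.022  0.087]
[ 0.548 -0.024  0.087]
[ 0.548 -0.027  0.087]
```

Request:
send_rows(motion=[{"travel": [0, 0.001, 0.003], "spin": 0}, {"travel": [0, 0, 0.002], "spin": 0}])

```text
time_s: 7.45
tcp_pos: [0.5592, -0.0128, 0.0377]
eef_rot: [179.7, 2.1, -168.6]
contact_force: [-0.6, -1.2, 1.9]
gripper_width: 0.0005
```

Request:
send_rows(motion=[{"travel": [0, 0, 0.001], "spin": 0}])

```text
time_s: 7.53
tcp_pos: [0.5592, -0.0125, 0.0365]
eef_rot: [179.7, 2.1, -168.5]
contact_force: [0.7, -1.1, 1.6]
gripper_width: 0.0008
```

Request:
send_rows(motion=[{"travel": [0, 0, 0.001], "spin": 0}])

```text
time_s: 7.62
tcp_pos: [0.5592, -0.0122, 0.0355]
eef_rot: [179.7, 2.1, -168.4]
contact_force: [-1.8, -1.1, 3.5]
gripper_width: 0.0008
```

Request:
send_rows(motion=[{"travel": [0, 0, 0.001], "spin": 0}])

```text
time_s: 7.7
tcp_pos: [0.5593, -0.0122, 0.0346]
eef_rot: [179.7, 2.1, -168.4]
contact_force: [-0.3, -1.9, 2.7]
gripper_width: 0.0005
```

Request:
send_rows(motion=[{"travel": [0, 0, 0.001], "spin": 0}])

```text
time_s: 7.78
tcp_pos: [0.5593, -0.0122, 0.0337]
eef_rot: [179.8, 2.1, -168.4]
contact_force: [-0.8, -2.0, 3.8]
gripper_width: 0.0009
```

Softer so far. Continue to the same depth as before.

Request:
send_rows(motion=[{"travel": [0, 0, 0.001], "spin": 0}])

```text
time_s: 7.87
tcp_pos: [0.5593, -0.0122, 0.0329]
eef_rot: [179.8, 2.1, -168.4]
contact_force: [-1.7, -1.1, 3.8]
gripper_width: 0.0007
```

Request:
send_rows(motion=[{"travel": [0, 0, 0.001], "spin": 0}])

```text
time_s: 7.95
tcp_pos: [0.5593, -0.0122, 0.0321]
eef_rot: [179.8, 2.1, -168.4]
contact_force: [-1.9, -1.6, 3.9]
gripper_width: 0.0007
```

Request:
send_rows(motion=[{"travel": [0, 0, 0], "spin": 0}])

```text
time_s: 8.03
tcp_pos: [0.5593, -0.0123, 0.0321]
eef_rot: [179.8, 2.1, -168.4]
contact_force: [-1.2, -0.8, 4.7]
gripper_width: 0.0006
```

Request:
send_rows(motion=[{"travel": [0, 0, -0.012], "spin": 0}, {"travel": [0, 0, -0.015], "spin": 0}, {"travel": [0, 0, 0], "spin": 0}])

```text
time_s: 8.28
tcp_pos: [0.5586, -0.0119, 0.0589]
eef_rot: [179.7, 2.1, -168.4]
contact_force: [-0.0, -1.1, 0.8]
gripper_width: 0.0008
```

```bash
python3 d.py .578 -.125 .045
```

```text
8.2833 [ 0.5586 -0.0119  0.0589] [ 179.72    2.13 -168.41] [-0.02 -1.08  0.81]
tool delta [ 0.0043 -0.1147  0.0132]
```

Request:
send_rows(motion=[{"travel": [0.001, -0.03, 0], "spin": 0}, {"travel": [0.001, -0.03, 0], "spin": 0}, {"travel": [0.001, -0.03, 0], "spin": 0}, {"travel": [0, -0.014, 0], "spin": 0}, {"travel": [0, 0, 0], "spin": 0}])

```text
time_s: 8.7
tcp_pos: [0.5791, -0.1149, 0.0574]
eef_rot: [179.6, 2.4, -168.2]
contact_force: [0.6, 0.4, 0.2]
gripper_width: 0.0007
```

```bash
python3 d.py .578 -.125 .045
```

```text
8.7 [ 0.5791 -0.1149  0.0574] [ 179.6     2.4  -168.17] [0.63 0.36 0.2 ]
tool delta [ 0.0037 -0.0098  0.0122]
```

Request:
send_rows(motion=[{"travel": [0.003, -0.009, 0], "spin": 0}, {"travel": [0, -0.001, 0.005], "spin": 0.3}, {"travel": [0, 0, 0.005], "spin": 0}, {"travel": [0, 0, 0.002], "spin": 0}])

```text
time_s: 9.03
tcp_pos: [0.5782, -0.1254, 0.0431]
eef_rot: [179.5, 2.4, -168.6]
contact_force: [-0.3, 0.0, -0.9]
gripper_width: 0.0004
```

```bash
python3 d.py .578 -.125 .041; python3 tip.py
```

```text
9.0333 [ 0.5782 -0.1254  0.0431] [ 179.52    2.4  -168.61] [-0.26  0.02 -0.89]
tool delta [0.0002 0.0004 0.0021]
9.0333 [ 0.5782 -0.1254  0.0431] [-0.26  0.02 -0.89]
[ 0.566 -0.131  0.079]
[ 0.566 -0.139  0.083]
[ 0.565 -0.13   0.083]
[ 0.566 -0.142  0.084]
[ 0.565 -0.133  0.085]
[ 0.566 -0.141  0.089]
[ 0.565 -0.136  0.09 ]
[ 0.566 -0.144  0.093]
[ 0.565 -0.139  0.094]
```

Request:
send_rows(motion=[{"travel": [0, 0, 0.003], "spin": 0}, {"travel": [0, 0, 0.002], "spin": 0}])

```text
time_s: 9.25
tcp_pos: [0.5782, -0.1242, 0.0375]
eef_rot: [179.5, 2.4, -168.5]
contact_force: [-1.6, -1.5, 2.3]
gripper_width: 0.0004
```

Request:
send_rows(motion=[{"travel": [0, 0, 0.001], "spin": 0}, {"travel": [0, 0, 0.001], "spin": 0}])

```text
time_s: 9.42
tcp_pos: [0.5783, -0.1241, 0.0358]
eef_rot: [179.6, 2.3, -168.4]
contact_force: [-2.2, -2.0, 6.1]
gripper_width: 0.0004
```

Request:
send_rows(motion=[{"travel": [0, 0, 0.001], "spin": 0}, {"travel": [0, 0, 0.001], "spin": 0}])

```text
time_s: 9.58
tcp_pos: [0.5783, -0.1242, 0.0348]
eef_rot: [179.6, 2.3, -168.3]
contact_force: [-2.7, -1.6, 7.6]
gripper_width: 0.0004
```

Request:
send_rows(motion=[{"travel": [0, 0, 0.001], "spin": 0}])

```text
time_s: 9.67
tcp_pos: [0.5783, -0.1243, 0.0344]
eef_rot: [179.7, 2.3, -168.3]
contact_force: [-2.6, -1.2, 7.1]
gripper_width: 0.0003
```

Request:
send_rows(motion=[{"travel": [0, 0, 0.002], "spin": 0}])

```text
time_s: 9.75
tcp_pos: [0.5783, -0.1243, 0.0333]
eef_rot: [179.7, 2.4, -168.3]
contact_force: [-4.5, -0.1, 9.7]
gripper_width: 0.0006
```

Request:
send_rows(motion=[{"travel": [0, 0, 0.002], "spin": 0}])

```text
time_s: 9.83
tcp_pos: [0.5784, -0.1243, 0.0322]
eef_rot: [179.7, 2.4, -168.3]
contact_force: [-4.8, -0.6, 10.1]
gripper_width: 0.0003
```

Request:
send_rows(motion=[{"travel": [0, 0, 0.0015], "spin": 0}])

```text
time_s: 9.92
tcp_pos: [0.5784, -0.1243, 0.0317]
eef_rot: [179.7, 2.4, -168.2]
contact_force: [-5.1, 0.1, 12.4]
gripper_width: 0.0005
```

Request:
send_rows(motion=[{"travel": [0, 0, -0.015], "spin": 0}, {"travel": [0, 0, -0.016], "spin": 0}, {"travel": [0, 0, 0], "spin": 0}])

```text
time_s: 10.17
tcp_pos: [0.5784, -0.124, 0.0642]
eef_rot: [179.7, 2.5, -168.2]
contact_force: [1.0, -0.2, -0.2]
gripper_width: 0.0003
```

Request:
send_rows(motion=[{"travel": [0.019, 0.028, 0], "spin": 0}, {"travel": [0.019, 0.028, 0], "spin": 0}, {"travel": [0.019, 0.028, 0], "spin": 0}, {"travel": [0.012, 0.018, 0], "spin": 0}, {"travel": [0, 0, 0], "spin": 0}])

```text
time_s: 10.58
tcp_pos: [0.4883, -0.0355, 0.0603]
eef_rot: [179.7, 2.7, -168.4]
contact_force: [-0.8, 0.9, -0.9]
gripper_width: 0.0002
```

```bash
python3 d.py .4816 -.0288 .03; python3 - <<'E'
from h import *
for n in("side","top"):
    r.capture(n)
    for t in("tag_left_end","tag_middle_end","tag_right_end"): print(n,t,pp(n,t))
E
```

```text
10.5833 [ 0.4883 -0.0355  0.0603] [ 179.66    2.7  -168.4 ] [-0.75  0.93 -0.9 ]
tool delta [0.0066 0.0077 0.03  ]
side tag_left_end [(0.72, array([0.4638, 0.0861, 0.0405])), (0.38, array([0.5786, 0.0479, 0.0132]))]
side tag_middle_end [(0.62, array([ 0.4855, -0.0329,  0.0424]))]
side tag_right_end [(0.53, array([ 0.5049, -0.1387,  0.0416]))]
top tag_left_end []
top tag_middle_end []
top tag_right_end []
```

Request:
send_rows(motion=[{"travel": [0.0065, 0.0075, 0.008], "spin": 0}, {"travel": [0, 0, 0.012], "spin": 0}, {"travel": [0, 0, 0.01], "spin": 0}, {"travel": [0, 0, 0.005], "spin": 0}])

```text
time_s: 11.32
tcp_pos: [0.4879, -0.0323, 0.0247]
eef_rot: [179.7, 2.9, -168.7]
contact_force: [0.5, 0.5, 0.1]
gripper_width: 0.0003
```

```bash
python3 d.py .4816 -.0288 .0135; python3 tip.py
```

```text
11.3167 [ 0.4879 -0.0323  0.0247] [ 179.72    2.89 -168.75] [0.51 0.52 0.13]
tool delta [0.0061 0.0047 0.011 ]
11.3167 [ 0.4879 -0.0323  0.0247] [0.51 0.52 0.13]
[ 0.47  -0.029  0.093]
[ 0.47  -0.025  0.094]
```

Request:
send_rows(motion=[{"travel": [0.006, 0.004, 0], "spin": 0}, {"travel": [0.001, 0.001, 0.003], "spin": 0}, {"travel": [0, 0, 0.003], "spin": 0}])

```text
time_s: 11.62
tcp_pos: [0.4801, -0.0292, 0.0178]
eef_rot: [179.7, 2.8, -168.8]
contact_force: [-0.0, 0.6, -0.0]
gripper_width: 0.0001
```

```bash
python3 d.py .4816 -.0288 -.008
```

```text
11.6167 [ 0.4801 -0.0292  0.0178] [ 179.74    2.81 -168.84] [-0.03  0.56 -0.02]
tool delta [-0.0003 -0.      0.0258]
```

Request:
send_rows(motion=[{"travel": [0, 0, 0.003], "spin": 0}, {"travel": [0, 0, 0.003], "spin": 0}, {"travel": [0, 0, 0.003], "spin": 0}])

```text
time_s: 11.87
tcp_pos: [0.4805, -0.029, 0.0088]
eef_rot: [179.7, 2.9, -168.8]
contact_force: [-1.6, 0.1, 0.9]
gripper_width: 0.0005
```

Request:
send_rows(motion=[{"travel": [0, 0, 0.003], "spin": 0}, {"travel": [0, 0, 0.003], "spin": 0}])

```text
time_s: 12.03
tcp_pos: [0.4813, -0.0288, 0.0026]
eef_rot: [179.7, 2.9, -168.8]
contact_force: [0.5, 0.1, 0.8]
gripper_width: 0.0009
```

Request:
send_rows(motion=[{"travel": [0, 0, 0.003], "spin": 0}, {"travel": [0, 0, 0.002], "spin": 0}])

```text
time_s: 12.2
tcp_pos: [0.4817, -0.0287, -0.0032]
eef_rot: [179.7, 2.9, -168.8]
contact_force: [-1.1, 0.7, 1.7]
gripper_width: 0.0003
```

Request:
send_rows(motion=[{"travel": [0, 0, 0.002], "spin": 0}, {"travel": [0, 0, 0.002], "spin": 0}])

```text
time_s: 12.37
tcp_pos: [0.4818, -0.0287, -0.0078]
eef_rot: [179.7, 2.9, -168.8]
contact_force: [-0.2, 1.1, 2.1]
gripper_width: 0.0006
```

Request:
send_rows(motion=[{"travel": [0, 0, 0.002], "spin": 0}])

```text
time_s: 12.45
tcp_pos: [0.4818, -0.0288, -0.0094]
eef_rot: [179.8, 2.9, -168.8]
contact_force: [-11.6, 1.6, 36.3]
gripper_width: 0.0003
```

Request:
send_rows(motion=[{"travel": [0, 0, 0.002], "spin": 0}])

```text
time_s: 12.53
tcp_pos: [0.482, -0.0289, -0.0098]
eef_rot: [179.8, 2.8, -168.7]
contact_force: [-17.8, 4.3, 50.5]
gripper_width: 0.0006
```

Request:
send_rows(motion=[{"travel": [0, 0, -0.012], "spin": 0}, {"travel": [0, 0, -0.02], "spin": 0}, {"travel": [0, 0, -0.03], "spin": 0}, {"travel": [0, 0, -0.04], "spin": 0}, {"travel": [0, 0, -0.04], "spin": 0}])

```text
time_s: 12.95
tcp_pos: [0.4705, -0.0318, 0.1299]
eef_rot: [179.9, 2.1, -168.7]
contact_force: [1.8, -0.3, 0.2]
gripper_width: 0.0006
```

Request:
send_rows(motion=[{"travel": [0.03, 0, -0.02], "spin": 0}, {"travel": [0.03, 0, -0.02], "spin": 0}, {"travel": [0.02, 0, 0], "spin": 0}, {"travel": [0, 0, 0], "spin": 0}])

```text
time_s: 13.28
tcp_pos: [0.3939, -0.0473, 0.1771]
eef_rot: [179.8, 3.0, -168.7]
contact_force: [0.2, -0.6, -1.5]
gripper_width: 0.0004
```

```bash
python3 - <<'E'
from h import *
print(r.get_state()["tcp_pos"])
for n in("side","top"):
    p,d=r.capture(n)
    for t in("tag_left_end","tag_middle_end","tag_right_end","nut","flask","beaker"): print(n,t,pp(n,t)[:1])
    if n=="side": cv2.imwrite("pics/end.png",cv2.convertScaleAbs(cv2.resize(p[130:310,200:430],(766,600),interpolation=cv2.INTER_CUBIC),alpha=1.4))
E
```

```text
[ 0.39394965 -0.04725434  0.17714853]
side tag_left_end [(0.68, array([0.5803, 0.0493, 0.0166]))]
side tag_middle_end [(0.79, array([ 0.481 , -0.0351,  0.0255]))]
side tag_right_end [(0.48, array([ 0.5049, -0.1378,  0.0405]))]
side nut [(0.44, array([0.5794, 0.051 , 0.0142]))]
side flask [(0.82, array([5.335e-01, 2.660e-01, 3.000e-04]))]
side beaker [(0.56, array([ 0.5859, -0.2865, -0.0027]))]
top tag_left_end [(0.73, array([0.4646, 0.0839, 0.0461]))]
top tag_middle_end [(0.57, array([ 0.5578, -0.01  ,  0.0726]))]
top tag_right_end [(0.63, array([ 5.341e-01,  2.706e-01, -4.000e-04]))]
top nut [(0.55, array([0.5844, 0.0477, 0.0164]))]
top flask [(0.87, array([0.5344, 0.2663, 0.0014]))]
top beaker [(0.67, array([ 0.5874, -0.2835,  0.001 ]))]
```

View pics/end.png

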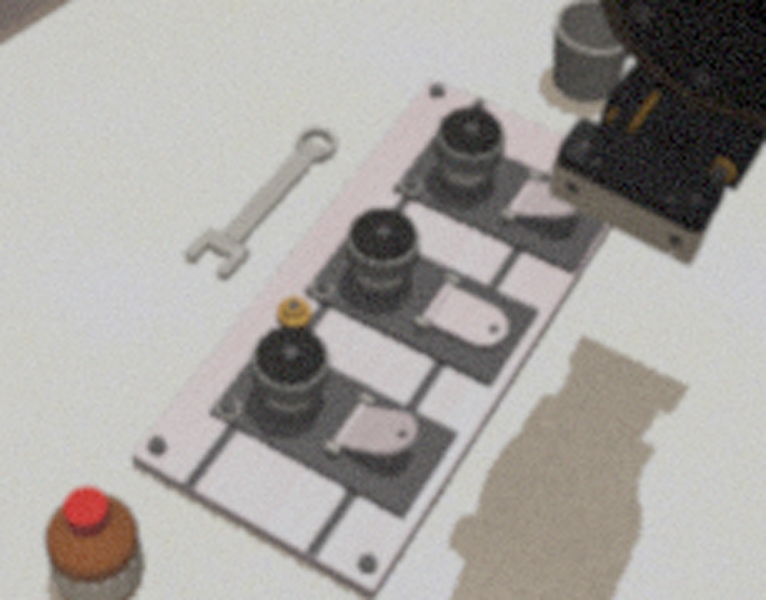

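The picture shows the middle tag flat at about (465,312). The left tag (375,430) and the right tag (540,200) are still standing, all three pads are up, and the nut, spanner and bottle are in place. The arm is clear, so I'm handing in.

```bash
python3 -c "
from plant import r
print(r.close_job())"
```

```text
the job is handed in; nothing more can be done
None
```

The middle mount is the soft one. I pushed its tag flat and handed the job in at about 13.4 s. One press was harder than it should have been.

**Pads:** I pressed them left, middle, right, about 6 mm each, and let each come up again. The forces at that depth were:

| Pad | Force at about 6 mm |
|---|---|
| Left | about 7.5 N |
| Middle | about 4.3 N |
| Right | about 11 N |

**Last checks:** The final side picture shows the middle tag flat, with its pressing point measured at z = 25.5 mm against 26.5 mm expected. The left and right tags are standing, all three pads are up and the arm is clear. The loose things look unmoved, going by the picture; I did not compare measured positions before and after.

**What went wrong or disagreed:**
- **Force on the tag stop:** My last 2 mm row after the tag reached its stop raised the wrist reading to about 50 N for a moment. That is well under the 120 N wrist limit, but more than I meant and arguably more than "hand force". I lifted off at once.
- **TCP height:** The reported TCP height was about 35 mm lower than the real fingertips. The depth picture and the first pad contact both showed this, so I set heights from contact and the camera instead.
- **Tool tilt:** The tool was tilted 2 to 3 degrees during the presses. I could not correct it with the moves available.
- **Detector:** In the last pictures it placed the left tag at the nut (side camera), and the middle tag at its pad and the right tag at the flask (top camera). I relied on the picture for the left tag and on the side camera for the other two.

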